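# Return the check-weighed vials to their racks

## Task

Four sealed vials, one of each size, were pulled for check-weighing and now stand loose on the bench; each of the four white racks is short of one. Put every sealed vial back in the empty pocket of the rack that holds vials of its own size, upright and standing flat on the pocket floor, handling the glass gently (no tipping or dropping). Leave the open vials standing where they are, and do not push the racks about.

Things in the scene. Friction and masses are not known exactly. Their poses are not given: they have to be found in the camera images.
- vial_6: the smallest sealed vial standing loose: upright amber glass bottle, body 22 mm in diameter up to 24 mm from its base, then a shoulder and neck, closed by a crimped aluminium cap 20 mm in diameter with a small dark dot; 40 mm tall over all, about 16 g. Origin: centre of its underside, z along its axis; it is round, so its yaw means nothing
- vial_20: the second smallest sealed vial standing loose: upright amber glass bottle, body 30 mm in diameter up to 38 mm from its base, then a shoulder and neck, closed by a crimped aluminium cap 20 mm in diameter with a small dark dot; 55 mm tall over all, about 40 g. Origin: centre of its underside, z along its axis; it is round, so its yaw means nothing
- vial_50: the second largest sealed vial standing loose: upright amber glass bottle, body 40 mm in diameter up to 55 mm from its base, then a shoulder and neck, closed by a crimped aluminium cap 20 mm in diameter with a small dark dot; 73 mm tall over all, about 100 g. Origin: centre of its underside, z along its axis; it is round, so its yaw means nothing
- vial_100: the largest sealed vial standing loose: upright amber glass bottle, body 47 mm in diameter up to 81 mm from its base, then a shoulder and neck, closed by a crimped aluminium cap 20 mm in diameter with a small dark dot; 100 mm tall over all, about 180 g. Origin: centre of its underside, z along its axis; it is round, so its yaw means nothing
- rack_6: loose white block rack, 176 x 50 x 14 mm, 250 g. 4 round flat-bottomed pockets in a row, 42 mm apart along its +x: the first empty, the rest hold fixed sealed vials 22 mm thick, tops 46 mm above the bench. Origin: underside below the empty pocket's centre, 25 mm from the near end; z up. Pocket 38 mm wide, 8 mm deep: floor 6 mm, block top 14 mm above the bench
- rack_20: loose white block rack, 158 x 58 x 14 mm, 300 g. 3 round flat-bottomed pockets in a row, 50 mm apart along its +x: the first empty, the rest hold fixed sealed vials 30 mm thick, tops 61 mm above the bench. Origin: underside below the empty pocket's centre, 29 mm from the near end; z up. Pocket 46 mm wide, 8 mm deep: floor 6 mm, block top 14 mm above the bench
- rack_50: loose white block rack, 188 x 68 x 14 mm, 450 g. 3 round flat-bottomed pockets in a row, 60 mm apart along its +x: the first empty, the rest hold fixed sealed vials 40 mm thick, tops 79 mm above the bench. Origin: underside below the empty pocket's centre, 34 mm from the near end; z up. Pocket 56 mm wide, 8 mm deep: floor 6 mm, block top 14 mm above the bench
- rack_100: loose white block rack, 209 x 75 x 14 mm, 700 g. 3 round flat-bottomed pockets in a row, 67 mm apart along its +x: the first empty, the rest hold fixed sealed vials 47 mm thick, tops 106 mm above the bench. Origin: underside below the empty pocket's centre, 37.5 mm from the near end; z up. Pocket 63 mm wide, 8 mm deep: floor 6 mm, block top 14 mm above the bench
- open_20: an open vial, of no use here: amber glass, body 30 mm in diameter, 55 mm tall, no cap, its bare mouth showing a 12 mm hole from above; stands upright on the bench. Origin: centre of its underside, z along its axis
- open_50: an open vial, of no use here: amber glass, body 40 mm in diameter, 73 mm tall, no cap, its bare mouth showing a 12 mm hole from above; stands upright on the bench. Origin: centre of its underside, z along its axis
Mind the look-alikes: they are no part of the job. Leave any blue look-alike of the rack_50 alone.

How it is judged:
By the outcome, as a careful person would: the job done as asked, in the order asked, and still so for the second after the job is handed in, with the robot touching nothing.
It also fails if it takes over 109 s, if anything falls off the work surface, if the arm or the gripper's body presses on something with over 40 N, if the wrist force passes 120 N, or if a joint passes its speed limit or range.

## Robot

A 6-joint arm with a two-finger parallel gripper is mounted at the origin on the work surface. World frame = base frame: x ahead of the robot, y to its left, z up, the work surface at z = 0. Lengths are in mm, angles in rad, forces in N, time in s.
With the tool pointing down it reaches from about 350 to 875 mm from the base axis. Payload 4.2 kg.
Tool frame: the origin (TCP) lies between the finger pads; the fingertips stand 25 mm ahead of it and the grasp point (between the pads) lies 6 mm ahead of it; z points along the fingers, y is the line along which they close (so a half turn about z gives the same grasp; the last joint's range is limited). The gripper opens to 85 mm and grips with 20 to 120 N. Pads are 22 mm wide; open, the fingers measure 114 mm over their backs; the gripper's body (76 mm by 85 mm) begins 54 mm behind the grasp point. The pads swing forward as they close: fully open they stand 13 mm farther back than shut.
Start: joints at [1.542, 0.385, 0.008, 0, -1.194, -0.259], TCP at [177.37, 599.282, 256.312] pointing down, gripper open.
Joint ranges: [-3.14, 3.14], [-1.21, 2.06], [-1.07, 1.41], [-3.16, 2.05], [-2.99, -0.16], [-3.1, 3.1]. Speed limits (rad/s): [2.79, 2.79, 3.14, 3.14, 3.14, 3.14].

## Interface

Orientations are given as a unit quaternion [x, y, z, w].
In Python, from bench import arm gives the robot as it stands.
- The arm moves only by the shell command python3 -m pendant 'ROWS'. ROWS is JSON, a list of rows, each a list of 7 numbers: the shift along the tool's x, y, z in m, then the turn, a rotation vector about the tool's x, y, z in degrees, then the finger opening in m, from 0 to 0.0854. In form: [[x, y, z, wx, wy, wz, fingers], ...]. A call has 1 to 12 rows; each row shifts and turns the commanded pose from where the row before left it, along the tool's axes as they then stand; what a row does not reach is not made up. A row lasts 1/10 s, in which the tool goes at most 50 mm and 8.59 degrees, less where a joint would pass 70% of its speed; a pose out of reach is approached as far as the arm can. A call is refused whole if a number of a shift passes 0.05 or a number of a turn 8.59, either way. A call with a gripper value outside its range is refused whole. The fingers move at their own pace and stop on an object; the grip force is fixed at half the most. Time passes only in rows, so rows that do not move let the fingers close. It gives the time, the measured TCP pose, the force, the opening and the grip force at its end, in the units of the state.
- arm.read_state(): the state, without advancing time (a new reading comes with each control period).
- arm.get_image(name): name is "scene" or "side" or "wrist"; returns a dict with "image" (384x512x3 uint8, red, green, blue), "fx", "fy", "cx", "cy" (pixels), "k1" (the pictures are not rectified: a ray, as slopes to the right and down, at radius r is drawn at 1 + k1 r^2 times it, then the intrinsics apply), "xyz" and "rotation" of the camera in the world. Camera axes: x right, y down, z forward; pixel columns grow to the right and rows downward; lengths in mm; the calibration is good to about 2 mm. A picture is of the moment at which its call begins. There is no depth.
- arm.job_done(): hands the job in; it is judged then, once.
The state is a dict: "clock": time; "joints": joint angles; "joint_vel": joint speeds; "joint_efforts": joint torques, N m; "position": TCP position; "ee_rot": TCP orientation; "contact_force": force on the tool from outside, world axes, zero at the start; "wrist_torque": the same for the moment, N m; "gripper_width": finger opening in mm; "grasp_force": force on a finger pad.
Only numpy, scipy, OpenCV 4.12 (cv2) and the standard library are available. Lean on these libraries where they do the work, as an engineer would, in place of code of your own. Each camera call takes 0.05 s, during which the arm holds its last target. There are 200 camera calls.

## Working session

There is one attempt and no reset: what is moved stays moved. The work goes in short steps, Python scripts to look and compute and a shell command to move; the robot and the scene stay as the last step left them, time stands still between calls to the robot, and variables do not carry over. Pictures are saved under pics/ and viewed, at most 15 in all, crops included, and the job is handed in when it is done.

```bash
mkdir -p pics; ls; cat > h.py <<'E'
import numpy as np, cv2
from bench import arm
def grab(n,fn=None):
    d=arm.get_image(n)
    if fn: cv2.imwrite('pics/'+fn,d['image'][:,:,::-1])
    return d
def K(d): return np.array([[d['fx'],0,d['cx']],[0,d['fy'],d['cy']],[0,0,1.]]),np.array([d['k1'],0,0,0,0.])
def rot(d):
    R=np.array(d['rotation'],float)
    if R.size==4:
        from scipy.spatial.transform import Rotation as Q; R=Q.from_quat(R).as_matrix()
    return R
def ray(d,px):
    k,D=K(d); p=cv2.undistortPoints(np.array(px,float).reshape(-1,1,2),k,D).reshape(-1,2)
    return (rot(d)@np.c_[p,np.ones(len(p))].T).T
def plane(d,px,z):
    r=ray(d,px); o=np.array(d['xyz']); return o+r*((z-o[2])/r[:,2])[:,None]
def tri(d1,p1,d2,p2):
    a=ray(d1,[p1])[0];b=ray(d2,[p2])[0];o1=np.array(d1['xyz']);o2=np.array(d2['xyz'])
    s=np.linalg.lstsq(np.c_[a,-b],o2-o1,rcond=None)[0]
    A=o1+a*s[0];B=o2+b*s[1]; return (A+B)/2,np.linalg.norm(A-B)
def proj(d,P):
    k,D=K(d);R=rot(d).T;c=(R@(np.atleast_2d(P)-np.array(d['xyz'])).T).T
    return cv2.projectPoints(c,np.zeros(3),np.zeros(3),k,D)[0].reshape(-1,2)
E
python3 - <<'E'
from h import *
for n in ['scene','side','wrist']:
    d=grab(n,n+'0.png'); print(n,{k:v for k,v in d.items() if k!='image'})
print(arm.read_state())
E
```

```text
pics
scene {'fx': 392.0682734001887, 'fy': 392.0682734001887, 'cx': 255.01910938997955, 'cy': 192.4374064585878, 'k1': -0.11153826364208637, 'xyz': array([1011.75507109,  648.19095621,  831.10987161]), 'rotation': array([ 0.26573512,  0.88387685, -0.36637083, -0.11797866])}
side {'fx': 351.53650381112135, 'fy': 351.53650381112135, 'cx': 255.6186789332026, 'cy': 189.22778398229408, 'k1': -0.10902264245160234, 'xyz': array([ 122.91134306, -466.64562919,  647.40826997]), 'rotation': array([ 0.85334895, -0.33342644,  0.1560799 , -0.36913607])}
wrist {'fx': 300.62503824829884, 'fy': 300.62503824829884, 'cx': 258.21330625493613, 'cy': 196.16961207553004, 'k1': -0.048291192526702775, 'xyz': array([247.00284178, 578.85025593, 372.02884045]), 'rotation': array([-0.59232298,  0.79277856,  0.11449113, -0.08687595])}
{'clock': 0.15, 'joints': array([ 1.54162818e+00,  3.85399750e-01,  6.97574004e-03, -3.22980010e-04,
       -1.19399785e+00, -2.58630238e-01]), 'joint_vel': array([ 4.79435280e-05, -3.23242869e-03,  4.61971965e-03,  1.19103551e-03,
        1.81470912e-03, -2.30978429e-03]), 'joint_efforts': array([-5.70731700e-04, -3.92678511e+01,  1.88582271e+01,  4.18862164e+00,
       -3.40761406e-03,  1.49590164e-06]), 'position': array([177.26104926, 598.94223268, 255.47926881]), 'ee_rot': array([ 9.89655487e-01, -1.43461962e-01, -5.60807928e-05,  8.24607129e-04]), 'contact_force': array([ 0.31535553, -0.66608853, -0.21254514]), 'wrist_torque': array([ 0.02471397, -0.00454811, -0.00529638]), 'grasp_force': 0.0, 'gripper_width': 85.65102559971521}
```

View pics/scene0.png

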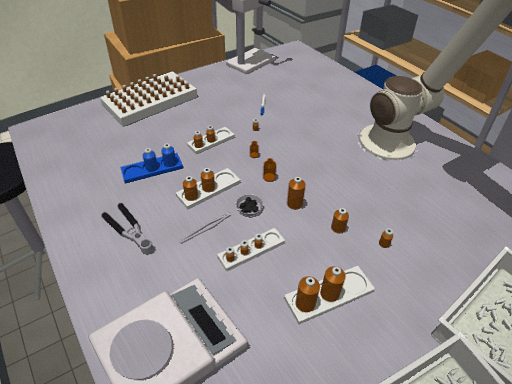

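View pics/side0.png

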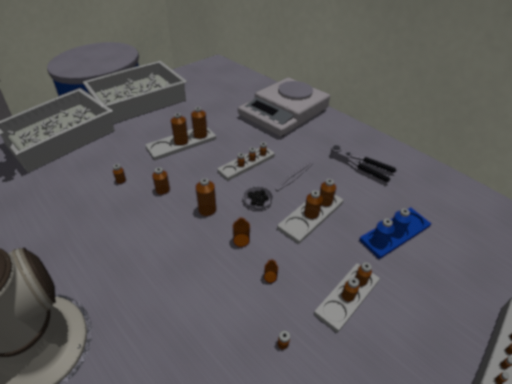

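The scene view shows loose sealed vials at about (256,126), (297,193), (340,220) and (386,238). Open ones are at (254,149) and (270,169). Racks are at (251,248), (211,138), (208,187) and (329,293), with the blue look-alike at (152,162). In the side view the same loose vials are at (284,340), (206,197), (161,181) and (119,173), with the open ones at (271,270) and (241,232).

```bash
python3 - <<'E'
from h import *
def crop(f,x0,y0,w,h,s): return cv2.resize(cv2.imread('pics/'+f)[y0:y0+h,x0:x0+w],None,fx=s,fy=s,interpolation=cv2.INTER_CUBIC)
a=crop('scene0.png',170,110,240,100,3.33); b=crop('side0.png',90,150,240,80,3.33)
a=crop('scene0.png',170,110,235,215,1.7*2)[:, :]
cv2.imwrite('pics/c1.png',cv2.resize(a,(656,600)))
for f in ['scene0.png','side0.png']:
    im=cv2.imread('pics/'+f); h=cv2.cvtColor(im,cv2.COLOR_BGR2HSV)
    m=cv2.inRange(h,(0,120,20),(18,255,200)); n,l,s,c=cv2.connectedComponentsWithStats(m)
    for i in range(1,n):
        if 30<s[i][4]<1500: print(f,s[i],c[i].round(1))
E
```

```text
scene0.png [176  78  13  11  36] [182.5  83.1]
scene0.png [106  93  20  20  59] [115.6 102.7]
scene0.png [253 123   5   8  36] [255.1 126.5]
scene0.png [207 130   8  13  85] [210.3 135.8]
scene0.png [194 135   9  13  92] [197.8 141. ]
scene0.png [250 141   9  17 120] [253.6 149.4]
scene0.png [264 158  12  24 243] [269.4 169.7]
scene0.png [201 171  14  21 222] [207.5 181.4]
scene0.png [183 179  15  21 233] [190.  189.8]
scene0.png [288 179  17  30 395] [295.6 194.3]
scene0.png [332 210  17  23 257] [339.3 221.9]
scene0.png [379 231  14  17 142] [385.1 239.9]
scene0.png [255 240   8   8  51] [258.  243.6]
scene0.png [241 247   7   8  48] [244.  250.4]
scene0.png [226 253   8   9  52] [229.7 256.9]
scene0.png [321 267  24  35 549] [331.8 285.1]
scene0.png [296 277  24  35 558] [306.8 295.5]
side0.png [192 111  14  27 315] [198.9 124. ]
side0.png [171 117  16  28 333] [179.2 130.2]
side0.png [261 148   5   7  32] [262.8 150.8]
side0.png [250 153   5   7  32] [251.9 156.1]
side0.png [239 159   5   7  34] [240.9 161.9]
side0.png [114 169  11  14 115] [119.1 175.5]
side0.png [153 172  16  22 259] [160.8 182.5]
side0.png [196 182  19  34 502] [205.8 198.6]
side0.png [305 183  31  35 537] [319.2 200.5]
side0.png [233 218  16  29 383] [240.9 232.6]
side0.png [264 260  14  23 241] [270.4 271.4]
side0.png [342 267  29  34 322] [355.2 284.9]
side0.png [278 341  10   8  57] [282.2 344.5]
side0.png [506 346   6   8  31] [509.3 349.6]
side0.png [501 360   9   8  39] [504.7 364.2]
side0.png [496 375   9   9  44] [499.4 379.8]
```

View pics/c1.png

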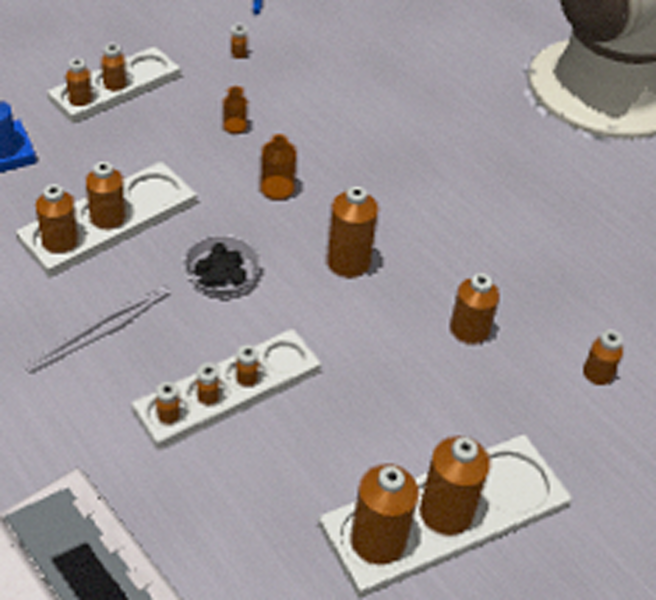

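The close crop shows four capped loose vials: smallest at crop (238,29), the 100 at (357,193), the 50 at (481,281) and the 20 at (611,338). The bare-mouthed open ones are at (235,90) and (279,140). The choice between 20 and 50 still needs its size measured.

```bash
python3 - <<'E'
import cv2,numpy as np
im=cv2.imread('pics/side0.png')
a=cv2.resize(im[95:265,100:370],None,fx=2.9,fy=2.9,interpolation=cv2.INTER_CUBIC)[:, :800]
b=cv2.resize(im[255:375,250:390],None,fx=2.9,fy=2.9,interpolation=cv2.INTER_CUBIC)
o=np.zeros((600,800,3),np.uint8)
a=cv2.resize(im[95:245,100:350],(500,300),interpolation=cv2.INTER_CUBIC)
b=cv2.resize(im[255:375,250:390],(280,240),interpolation=cv2.INTER_CUBIC)
c=cv2.resize(im[95:225,100:240],(300*14//13,300),interpolation=cv2.INTER_CUBIC)
d=cv2.resize(im[135:265,220:350],(300,300),interpolation=cv2.INTER_CUBIC)
o[:300,:323]=c; o[:300,330:630]=d; o[310:580,:315]=cv2.resize(b,(315,270),interpolation=cv2.INTER_CUBIC)
cv2.imwrite('pics/c2.png',o)
E
```

```text
(no output)
```

View pics/c2.png

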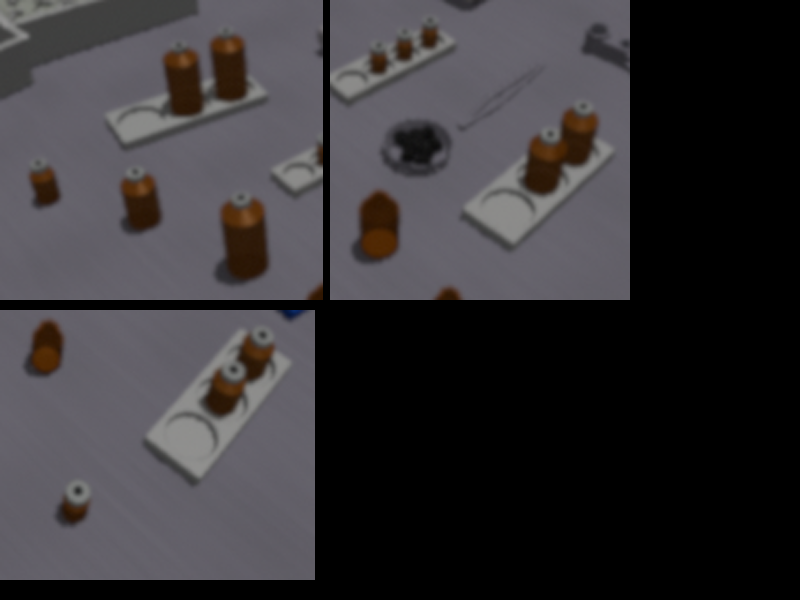

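```bash
python3 - <<'E'
from h import *
s=grab('scene');t=grab('side')
P={'v6':((255.3,120.4),(284.7,335.4),40),'v20':((388.9,231.1),(117.3,166.1),55),'v50':((342.3,210.7),(159,170.4),73),'v100':((297.9,179.2),(204.5,182.1),100),
'r100a':((335.9,270.5),(178,116.7),106),'r100b':((310.1,281.3),(198.8,110.6),106),'r100p':((354.5,283.1),(160.3,147.4),14),
'r6a':((258.9,236.5),(240.8,154.1),46),'r6c':((229.8,249.7),(263.3,144.1),46),'r6p':((272.1,237.6),(228.7,170.3),14),
'r50a':((206.9,170.2),(315.7,193.9),79),'r50b':((189,178.4),(329.6,181.8),79),'r50p':((225.2,178.1),(297.1,226),14),
'r20a':((210.1,127.6),(353.6,282.6),61),'r20b':((197.6,132.9),(366.4,267),61),'r20p':((223.4,134),(334.4,311.4),14)}
for k,(a,b,z) in P.items():
    x,e=tri(s,a,t,b); print(k,x.round(1),'gap',round(e,1),'plane',plane(s,[a],z)[0,:2].round(1),plane(t,[b],z)[0,:2].round(1),z)
w=grab('wrist','w1.png'); print([proj(w,[list(plane(s,[P['v6'][0]],40)[0])])])
E
```

```text
v6 [ 356.7 -310.3   40. ] gap 1.5 plane [ 356.2 -309.7] [ 357.3 -310.8] 40
v20 [355.2 311.3  54.1] gap 4.0 plane [353.7 312.4] [356.  308.1] 55
v50 [421.4 199.2  70.8] gap 3.3 plane [421.5 201.2] [421.3 195.3] 73
v100 [464.4  58.9  97.5] gap 3.2 plane [464.9  61.7] [464.   55.4] 100
r100a [580.7 343.7 100.2] gap 3.3 plane [582.6 346.9] [576.8 333.7] 106
r100b [647.2 332.4  99.7] gap 5.4 plane [648.1 336.6] [643.  321.1] 106
r100p [514.3 360.5  11.3] gap 2.5 plane [514.7 362. ] [513.4 355.8] 14
r6a [644.1 133.8  46.9] gap 2.7 plane [642.6 134.1] [646. 134.] 46
r6c [727.2 128.   45.1] gap 2.3 plane [726.8 129.4] [727.4 126.5] 46
r6p [599.7 134.1  12.1] gap 0.8 plane [600.3 135.5] [598.5 132. ] 14
r50a [ 646.7 -131.6   77.5] gap 3.0 plane [ 646.6 -128.7] [ 646.8 -133.2] 79
r50b [ 706.2 -127.6   78.1] gap 2.1 plane [ 706.  -125.6] [ 706.4 -128.5] 79
r50p [ 585.9 -135.6   12.7] gap 3.2 plane [ 585.5 -133. ] [ 586.3 -137.1] 14
r20a [ 524.4 -334.2   59.6] gap 2.0 plane [ 524.9 -331.4] [ 524.4 -335.1] 61
r20b [ 573.8 -330.6   59.6] gap 2.2 plane [ 574.1 -327.7] [ 573.9 -331.5] 61
r20p [ 474.2 -336.2   11.8] gap 2.9 plane [ 474.8 -332.2] [ 474.3 -337.5] 14
[array([[398.46245807, 121.6205445 ]])]
```

Everything measured lies within about 3 mm of the stated heights. v20 is the vial at scene (389,231) and v50 the one at (342,211). The pocket spacings also match, so I start moving.

```bash
python3 -m pendant '[[0,0,0,0,0,-8.25,0.085],[0,0,0,0,0,-8.25,0.085],[0.022,0.036,0.007,0,0,0,0.085],[0.022,0.036,0.007,0,0,0,0.085],[0.022,0.036,0.007,0,0,0,0.085],[0.022,0.036,0.007,0,0,0,0.085],[0.022,0.036,0.007,0,0,0,0.085],[0.022,0.036,0.007,0,0,0,0.085],[0.022,0.036,0.007,0,0,0,0.085],[0.022,0.036,0.007,0,0,0,0.085],[0,0,0,0,0,0,0.085]]'
cat >> h.py <<'E'
def st():
    s=arm.read_state(); from scipy.spatial.transform import Rotation as Q
    R=Q.from_quat(s['ee_rot']).as_matrix()
    print('t',round(s['clock'],2),'pos',s['position'].round(1),'yaw',round(np.degrees(np.arctan2(R[1,0],R[0,0])),2),'down',R[:,2].round(3),'F',s['contact_force'].round(1),'w',round(s['gripper_width'],1),'g',round(float(s['grasp_force']),1),'q6',s['joints'][5].round(2))
    return s,R
def goto(p):
    s,R=st(); print('tool shift mm',(R.T@(np.array(p,float)-s['position'])).round(1))
def cap(d,P,r=14):
    "centre of the bright grey cap disc nearest the predicted pixel"
    u=proj(d,P)[0]; im=d['image']; h=cv2.cvtColor(im,cv2.COLOR_RGB2HSV)
    return u
E
python3 - <<'E'
from h import *
s,R=st(); w=grab('wrist','w2.png'); print(proj(w,[[355,311,55],[421,199,73]]))
E
```

```text
clock: 1.4
position: [354.1, 307.0, 199.4]
ee_rot: [1.0, -0.003, -0.001, 0.001]
contact_force: [-0.1, 0.7, -0.4]
gripper_width: 85.0
grasp_force: 0.0
t 1.4 pos [354.1 307.  199.4] yaw -0.3 down [-0.002 -0.003 -1.   ] F [-0.1  0.7 -0.4] w 85.0 g 0.0 q6 0.5
[[253.67892952 189.76807398]
 [394.27615278 114.78214058]]
```

View pics/w2.png

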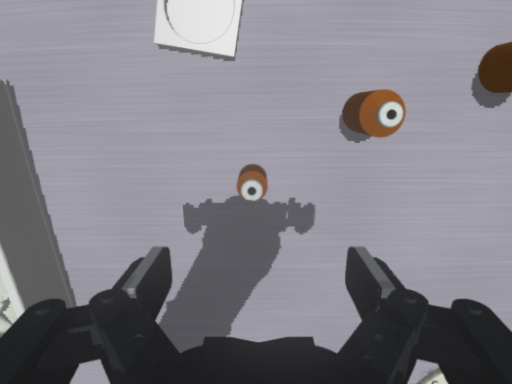

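The wrist view shows the v20 cap at (252,191), the v50 cap at (391,115), part of the v100 vial at (500,67), and rack_100's empty pocket circle around (200,8).

```bash
python3 - <<'E'
from h import *
w=grab('wrist')
a=plane(w,[(252,191)],55)[0];print('v20',a.round(1),'v50',plane(w,[(391,115)],73)[0].round(1),'r100p',plane(w,[(200,8)],14)[0].round(1))
goto([a[0],a[1],55+45])
E
```

```text
v20 [353.9 314.9  55. ] v50 [421.2 203.8  73. ] r100p [514.  361.3  14. ]
t 1.5 pos [353.9 310.7 200.5] yaw -0.1 down [ 0.  0. -1.] F [-0.2 -0.2  0.6] w 84.9 g 0.0 q6 0.5
tool shift mm [-1.000e-01 -4.200e+00  1.005e+02]
```

```bash
cat >> h.py <<'E'
def dot(d,P):
    "cap centre: bright low-saturation blob (dot filled) nearest to the prediction"
    u=proj(d,P)[0]; h=cv2.cvtColor(d['image'],cv2.COLOR_RGB2HSV)
    m=cv2.inRange(h,(0,0,185),(180,40,255)); cs,_=cv2.findContours(m,cv2.RETR_EXTERNAL,cv2.CHAIN_APPROX_NONE)
    o=[]
    for c in cs:
        if 60<cv2.contourArea(c)<1500 and len(c)>5:
            (x,y),r=cv2.minEnclosingCircle(c); o.append((np.hypot(x-u[0],y-u[1]),x,y,r))
    o=min(o); q=o[1:3]; p=plane(d,[q],P[2])[0]; print('pred',u.round(1),'got',np.round(o[1:],1),'->',p.round(1)); return p
E
python3 - <<'E'
from h import *
w=grab('wrist'); st(); dot(w,[355,311,55]); dot(w,[421,199,73])
E
```

```text
t 1.55 pos [353.7 311.5 200.6] yaw -0.02 down [ 0.001  0.001 -1.   ] F [0.3 0.9 0.8] w 85.0 g 0.0 q6 0.5
pred [258.1 189.6] got [256.  190.    9.5] -> [354.7 312.9  55. ]
pred [398.8 115.5] got [395.9 114.7  11.9] -> [421.6 201.5  73. ]
```

```bash
python3 -m pendant '[[0.001,-0.001,0.03,0,0,0,0.045],[0,0,0.04,0,0,0,0.045],[0,0,0.04,0,0,0,0.045],[0,0,0.03,0,0,0,0.045],[0,0,0.015,0,0,0,0.045],[0,0,0.008,0,0,0,0.045],[0,0,0,0,0,0,0.045],[0,0,0,0,0,0,0.045],[0,0,0,0,0,0,0.045]]'
python3 - <<'E'
from h import *
st(); grab('wrist','w3.png')
E
```

```text
clock: 2.45
position: [354.8, 313.3, 38.4]
ee_rot: [1.0, 0.0, 0.001, -0.001]
contact_force: [0.0, 0.4, 0.9]
gripper_width: 44.7
grasp_force: 0.0
t 2.45 pos [354.8 313.3  38.4] yaw 0.05 down [ 0.001  0.002 -1.   ] F [0.  0.4 0.9] w 44.7 g 0.0 q6 0.5
```

View pics/w3.png

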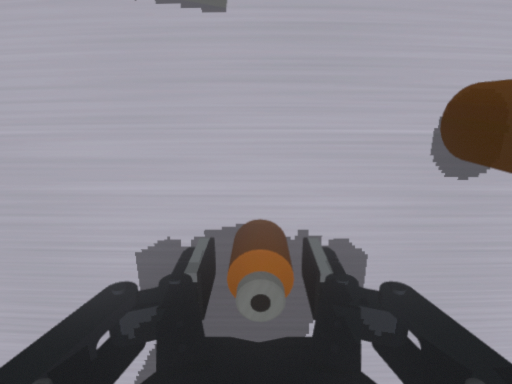

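The vial is centred between the pads (cap at (261,301), pad edges at 213 and 305). Now I close and lift.

```bash
python3 -m pendant '[[0,0,0,0,0,0,0.035],[0,0,0,0,0,0,0.03],[0,0,0,0,0,0,0.025],[0,0,0,0,0,0,0.02],[0,0,0,0,0,0,0.015],[0,0,0,0,0,0,0.015],[0,0,0,0,0,0,0.015],[0,0,-0.01,0,0,0,0.015],[0,0,-0.02,0,0,0,0.015],[0,0,-0.03,0,0,0,0.015],[0,0,-0.04,0,0,0,0.015],[0,0,-0.04,0,0,0,0.015]]'
```

```text
clock: 3.7
position: [354.1, 311.7, 179.1]
ee_rot: [1.0, 0.0, -0.0, 0.0]
contact_force: [0.3, 1.5, -0.7]
gripper_width: 28.3
grasp_force: 59.1
```

```bash
python3 -m pendant '[[0.008,0.03,0,0,0,0,0.015],[0.008,0.045,0,0,0,0,0.015],[0.008,0.045,0,0,0,0,0.015],[0.008,0.045,0,0,0,0,0.015],[0.008,0.045,0,0,0,0,0.015],[0.008,0.045,0,0,0,0,0.015],[0.008,0.045,0,0,0,0,0.015],[0.008,0.045,0,0,0,0,0.015],[0.008,0.045,0,0,0,0,0.015],[0.008,0.045,0,0,0,0,0.015],[0.008,0.045,0,0,0,0,0.015],[0.008,0.045,0,0,0,0,0.015]]'
python3 -m pendant '[[0.008,0.045,0,0,0,0,0.015],[0.008,0.045,0,0,0,0,0.015],[0.008,0.03,0,0,0,0,0.015],[0,0,0,0,0,0,0.015],[0,0,0,0,0,0,0.015],[0,0,0,0,0,0,0.015]]'
python3 - <<'E'
from h import *
st(); w=grab('wrist','w4.png'); st(); print(proj(w,[[474,-336,14]]))
dot(w,[356.7,-310.3,40]);dot(w,[524.4,-334,61]);dot(w,[574,-330.6,61])
E
```

```text
clock: 4.9
position: [450.3, -214.7, 178.0]
ee_rot: [1.0, -0.0, 0.0, 0.0]
contact_force: [1.1, -0.0, 0.3]
gripper_width: 28.5
grasp_force: 59.2
clock: 5.5
position: [474.0, -331.9, 177.5]
ee_rot: [1.0, 0.0, -0.0, -0.0]
contact_force: [0.5, -0.0, -0.0]
gripper_width: 28.3
grasp_force: 59.3
t 5.5 pos [ 474.  -331.9  177.5] yaw 0.04 down [-0.  0. -1.] F [ 0.5 -0.  -0. ] w 28.3 g 59.3 q6 1.9
t 5.55 pos [ 474.2 -331.6  177.7] yaw 0.07 down [-0.  0. -1.] F [-0.1  0.6 -0.4] w 28.3 g 59.3 q6 1.9
[[262.84737989 185.69168037]]
pred [236.7 306.2] got [412. 234.  36.] -> [ 434.7 -474.6   40. ]
pred [261.5 137.4] got [144.5 139.   34.5] -> [ 523.4 -243.7   61. ]
pred [257.1  68.3] got [289.   13.5  85. ] -> [ 610.2 -352.8   61. ]
```

View pics/w4.png

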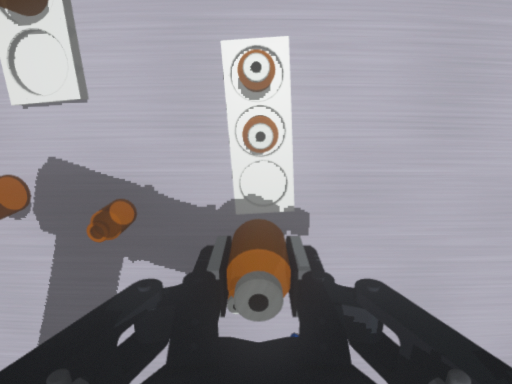

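The pocket is at (263,184), as predicted within 2 px, and the rack_20 caps are at (260,135) and (256,67). The held vial's cap is at (259,302), and rack_50's pocket is at (40,63).

```bash
python3 - <<'E'
from h import *
w=grab('wrist'); s,R=st()
print('pocket',plane(w,[(263,184)],14)[0],'held cap',plane(w,[(259,302)],s['position'][2]+55-38.4)[0],'caps',plane(w,[(260.5,135.5),(256.5,67.5)],61),'r50p',plane(w,[(40,63)],14)[0])
E
```

```text
t 5.6 pos [ 474.4 -331.6  177.7] yaw 0.09 down [ 0.  0. -1.] F [ 0.6 -0.4 -0.3] w 28.3 g 59.3 q6 1.9
pocket [ 475.86752057 -335.96548065   14.        ] held cap [ 474.14960303 -331.62823041  194.33324734] caps [[ 526.05277098 -332.99850693   61.        ]
 [ 574.80629157 -329.90732308   61.        ]] r50p [ 586.78324944 -137.12105204   14.        ]
```

```bash
python3 -m pendant '[[0.001,0.004,0.02,0,0,0,0.015],[0,0,0.04,0,0,0,0.015],[0,0,0.04,0,0,0,0.015],[0,0,0.02,0,0,0,0.015],[0,0,0.01,0,0,0,0.015],[0,0,0,0,0,0,0.015],[0,0,0,0,0,0,0.015],[0,0,0,0,0,0,0.015]]'
python3 -m pendant '[[0,0,0.001,0,0,0,0.015],[0,0,0.0005,0,0,0,0.015],[0,0,0,0,0,0,0.015],[0,0,0,0,0,0,0.015]]'
```

```text
clock: 6.4
position: [476.7, -336.9, 49.1]
ee_rot: [1.0, 0.0, 0.002, 0.001]
contact_force: [-0.8, 0.6, -1.1]
gripper_width: 28.4
grasp_force: 59.2
clock: 6.8
position: [475.5, -336.7, 46.0]
ee_rot: [1.0, 0.0, 0.0, 0.0]
contact_force: [0.5, 0.6, -0.0]
gripper_width: 28.3
grasp_force: 59.2
```

```bash
for i in 1 2; do python3 -m pendant '[[0,0,0.001,0,0,0,0.015],[0,0,0,0,0,0,0.015],[0,0,0,0,0,0,0.015]]' | grep -E 'posi|contact'; done
```

```text
position: [475.5, -336.7, 44.7]
contact_force: [-0.1, -0.5, -0.4]
position: [475.6, -336.7, 44.3]
contact_force: [-1.2, 2.0, 4.1]
```

```bash
python3 -m pendant '[[0,0,0,0,0,0,0.032],[0,0,0,0,0,0,0.036],[0,0,0,0,0,0,0.044],[0,0,0,0,0,0,0.044],[0,0,-0.01,0,0,0,0.044],[0,0,-0.03,0,0,0,0.044],[0,0,-0.04,0,0,0,0.044],[0,0,-0.036,0,0,0,0.044],[0,0,0,0,0,0,0.044]]'
python3 -m pendant '[[-0.03,-0.006,0,0,0,0,0.044],[-0.04,-0.01,0,0,0,0,0.044],[-0.04,-0.01,0,0,0,0,0.044],[-0.009,0,0,0,0,0,0.044],[0,0,0,0,0,0,0.044],[0,0,0,0,0,0,0.044],[0,0,0,0,0,0,0.044],[0,0,0,0,0,0,0.044]]'
python3 - <<'E'
from h import *
st(); w=grab('wrist','w5.png'); st(); dot(w,[356.7,-310.3,40]);print(proj(w,[[475.7,-336,61]]))
E
```

```text
clock: 8.3
position: [478.7, -338.3, 166.7]
ee_rot: [1.0, 0.001, 0.006, 0.003]
contact_force: [-0.4, 0.4, 0.9]
gripper_width: 44.0
grasp_force: 0.0
clock: 9.1
position: [357.6, -310.9, 159.6]
ee_rot: [1.0, 0.0, 0.0, 0.0]
contact_force: [-0.2, -0.1, 0.2]
gripper_width: 43.9
grasp_force: 0.0
t 9.1 pos [ 357.6 -310.9  159.6] yaw 0.03 down [ 0. -0. -1.] F [-0.2 -0.1  0.2] w 43.9 g 0.0 q6 1.94
t 9.15 pos [ 357.4 -310.8  159.5] yaw 0.03 down [-0.  0. -1.] F [ 0.2 -0.   0.2] w 44.1 g 0.0 q6 1.94
pred [257.7 200.2] got [257.5 199.5  11.1] -> [ 357.3 -310.1   40. ]
[[297.21855089  35.85958454]]
```

View pics/w5.png

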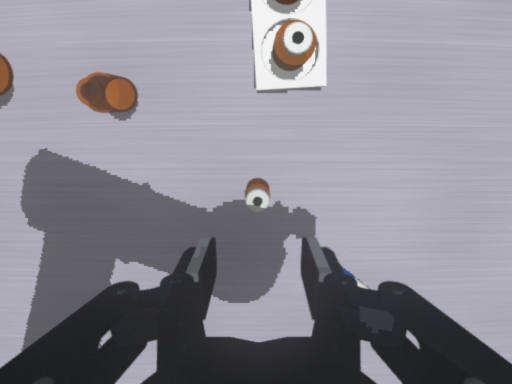

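vial_20 stands centred in its pocket (cap at (298,38), predicted (297,36)). The v6 dot is at (257,201), straight below the tool, so I descend and grasp.

```bash
python3 -m pendant '[[-0.0005,0,0.025,0,0,0,0.036],[0,0,0.04,0,0,0,0.036],[0,0,0.035,0,0,0,0.036],[0,0,0.015,0,0,0,0.036],[0,0,0.007,0,0,0,0.036],[0,0,0,0,0,0,0.036],[0,0,0,0,0,0,0.036],[0,0,0,0,0,0,0.03],[0,0,0,0,0,0,0.026],[0,0,0,0,0,0,0.022]]'
python3 -m pendant '[[0,0,0,0,0,0,0.018],[0,0,0,0,0,0,0.01],[0,0,0,0,0,0,0.01],[0,0,0,0,0,0,0.01],[0,0,0,0,0,0,0.01]]'
```

```text
clock: 10.15
position: [356.4, -310.8, 38.5]
ee_rot: [1.0, 0.0, 0.001, 0.0]
contact_force: [0.0, -0.3, 0.0]
gripper_width: 22.3
grasp_force: 0.0
clock: 10.65
position: [356.4, -310.9, 38.8]
ee_rot: [1.0, 0.0, 0.001, 0.0]
contact_force: [-0.1, 0.5, 4.1]
gripper_width: 19.2
grasp_force: 58.5
```

```bash
python3 -m pendant '[[0,0,-0.004,0,0,0,0.01],[0,0,-0.01,0,0,0,0.01],[0,0,-0.03,0,0,0,0.01],[0,0,-0.04,0,0,0,0.01],[0,0,-0.04,0,0,0,0.01],[0,0,0,0,0,0,0.01],[0,0,0,0,0,0,0.01],[0,0,0,0,0,0,0.01]]'
python3 - <<'E'
from h import *
s,R=st(); w=grab('wrist'); t=grab('side'); st()
c=cv2.resize(t['image'][290:370,230:350,::-1],None,fx=3.3,fy=3.3,interpolation=cv2.INTER_CUBIC)
o=np.zeros((384,512+400,3),np.uint8); o[:,:512]=w['image'][:,:,::-1]; 
u=proj(t,[s['position']-[0,0,20]])[0].astype(int);print(u)
c=cv2.resize(t['image'][max(u[1]-50,0):u[1]+46,u[0]-50:u[0]+46,::-1],(380,380),interpolation=cv2.INTER_CUBIC); o[:380,512:892]=c
cv2.imwrite('pics/w6.png',o[:, 100:892])
E
```

```text
clock: 11.45
position: [355.2, -310.3, 161.2]
ee_rot: [1.0, -0.0, -0.001, -0.0]
contact_force: [-1.1, 0.1, -0.5]
gripper_width: 19.2
grasp_force: 58.7
t 11.45 pos [ 355.2 -310.3  161.2] yaw -0.01 down [-0.001  0.001 -1.   ] F [-1.1  0.1 -0.5] w 19.2 g 58.7 q6 1.94
t 11.55 pos [ 355.2 -310.3  160.7] yaw -0.0 down [-0.003  0.001 -1.   ] F [-0.5  0.7 -0.6] w 18.9 g 58.7 q6 1.94
[288 308]
```

View pics/w6.png

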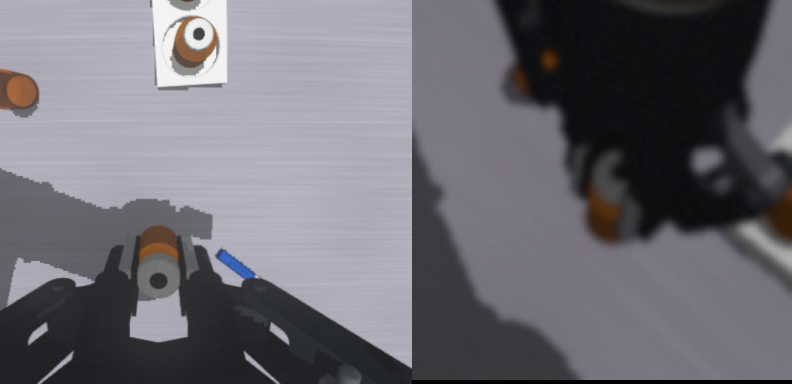

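v6 is held upright, with its cap at image (258,280). Now on to rack_6.

```bash
python3 -m pendant '[[0.01,-0.019,0,0,0,0,0.01],[0.02,-0.037,0,0,0,0,0.01],[0.022,-0.04,0,0,0,0,0.01],[0.022,-0.04,0,0,0,0,0.01],[0.022,-0.04,0,0,0,0,0.01],[0.022,-0.04,0,0,0,0,0.01],[0.022,-0.04,0,0,0,0,0.01],[0.022,-0.04,0,0,0,0,0.01],[0.022,-0.04,0,0,0,0,0.01],[0.022,-0.04,0,0,0,0,0.01],[0.022,-0.04,0,0,0,0,0.01],[0.02,-0.033,0,0,0,0,0.01]]'
python3 -m pendant '[[-0.003,0,0,0,0,0,0.01],[-0.002,0.002,0,0,0,0,0.01],[0,0,0,0,0,0,0.01],[0,0,0,0,0,0,0.01],[0,0,0,0,0,0,0.01],[0,0,0,0,0,0,0.01]]'
python3 - <<'E'
from h import *
st(); w=grab('wrist','w7.png'); s,R=st(); print(proj(w,[[600,134,14],[644.1,133.8,46],[s['position'][0],s['position'][1],162]]))
E
```

```text
clock: 12.75
position: [604.3, 140.5, 160.1]
ee_rot: [1.0, 0.001, -0.001, 0.001]
contact_force: [-0.0, 0.3, 0.4]
gripper_width: 18.8
grasp_force: 58.8
clock: 13.35
position: [598.9, 135.7, 162.1]
ee_rot: [1.0, -0.0, 0.0, -0.0]
contact_force: [-0.2, 0.0, 0.3]
gripper_width: 19.1
grasp_force: 58.8
t 13.35 pos [598.9 135.7 162.1] yaw -0.04 down [ 0.  0. -1.] F [-0.2  0.   0.3] w 19.1 g 58.8 q6 1.08
t 13.4 pos [598.9 135.8 162.1] yaw -0.03 down [ 0.  0. -1.] F [0.3 0.  0.5] w 19.2 g 58.8 q6 1.08
[[260.32591141 188.79472855]
 [260.99573193 144.31628156]
 [258.56544119 278.31961434]]
```

View pics/w7.png

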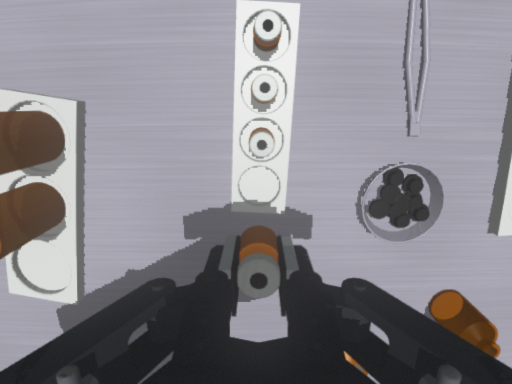

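The rack_6 pocket is at (259,186) and the adjacent cap at (262,144), so the pocket centre is about (601.5,134.5).

```bash
python3 - <<'E'
from h import *
w=grab('wrist'); print(plane(w,[(259,186)],14),plane(w,[(262,144.5),(264.5,88)],46)); print('r100p',plane(w,[(47,255)],14))
E
python3 -m pendant '[[0.0025,0.001,0.02,0,0,0,0.01],[0,0,0.04,0,0,0,0.01],[0,0,0.03,0,0,0,0.01],[0,0,0.015,0,0,0,0.01],[0,0,0.008,0,0,0,0.01],[0,0,0,0,0,0,0.01],[0,0,0,0,0,0,0.01],[0,0,0,0,0,0,0.01],[0,0,0.001,0,0,0,0.01],[0,0,0,0,0,0,0.01],[0,0,0,0,0,0,0.01]]'
```

```text
[[602.68823559 135.37193495  14.        ]] [[644.01090448 133.19340778  46.        ]
 [685.36357966 131.50318318  46.        ]]
r100p [[531.38223178 348.16876256  14.        ]]
clock: 14.55
position: [601.6, 135.4, 48.2]
ee_rot: [1.0, 0.0, 0.0, -0.0]
contact_force: [-0.6, -0.6, -0.0]
gripper_width: 18.9
grasp_force: 58.8
```

```bash
python3 -m pendant '[[0,0,0.002,0,0,0,0.01],[0,0,0,0,0,0,0.01],[0,0,0,0,0,0,0.01]]' | grep -E 'posi|contact'; for i in 1 2; do python3 -m pendant '[[0,0,0.0007,0,0,0,0.01],[0,0,0,0,0,0,0.01],[0,0,0,0,0,0,0.01]]' | grep -E 'posi|contact'; done
```

```text
position: [601.4, 135.3, 45.6]
contact_force: [0.1, -0.2, -0.3]
position: [601.4, 135.4, 45.1]
contact_force: [-0.2, -0.1, 0.1]
position: [601.6, 135.4, 44.9]
contact_force: [-0.7, 0.5, 3.4]
```

```bash
python3 -m pendant '[[0,0,0,0,0,0,0.022],[0,0,0,0,0,0,0.027],[0,0,0,0,0,0,0.034],[0,0,0,0,0,0,0.034],[0,0,0,0,0,0,0.034],[0,0,-0.01,0,0,0,0.034],[0,0,-0.03,0,0,0,0.034],[0,0,-0.045,0,0,0,0.055],[0,0,-0.05,0,0,0,0.06],[0,0,0,0,0,0,0.06]]'
python3 -m pendant '[[-0.03,-0.01,0,0,0,0,0.06],[-0.04,-0.015,0,0,0,0,0.06],[-0.04,-0.015,0,0,0,0,0.06],[-0.04,-0.015,0,0,0,0,0.06],[-0.03,-0.01,0,0,0,0,0.06],[0,0,0,0,0,0,0.06],[0,0,0,0,0,0,0.06],[0,0,0,0,0,0,0.06],[0,0,0,0,0,0,0.06]]'
python3 - <<'E'
from h import *
st(); w=grab('wrist','w8.png'); st(); dot(w,[421.4,200.5,73]);print(proj(w,[[601.5,134.5,46]]))
E
```

```text
clock: 16.45
position: [605.8, 136.7, 188.9]
ee_rot: [1.0, 0.001, 0.008, -0.003]
contact_force: [0.8, 1.3, 0.1]
gripper_width: 60.0
grasp_force: 0.0
clock: 17.35
position: [422.2, 200.2, 179.4]
ee_rot: [1.0, -0.0, 0.0, -0.0]
contact_force: [0.9, 0.6, -0.2]
gripper_width: 59.6
grasp_force: 0.0
t 17.35 pos [422.2 200.2 179.4] yaw -0.06 down [ 0.  0. -1.] F [ 0.9  0.6 -0.2] w 59.6 g 0.0 q6 0.78
t 17.4 pos [422.2 200.1 179.3] yaw -0.06 down [ 0. -0. -1.] F [ 0.1  0.1 -0.7] w 60.0 g 0.0 q6 0.78
pred [258.2 205.2] got [258.  203.   11.2] -> [423.2 200.7  73. ]
[[349.25766247 -43.08807803]]
```

View pics/w8.png

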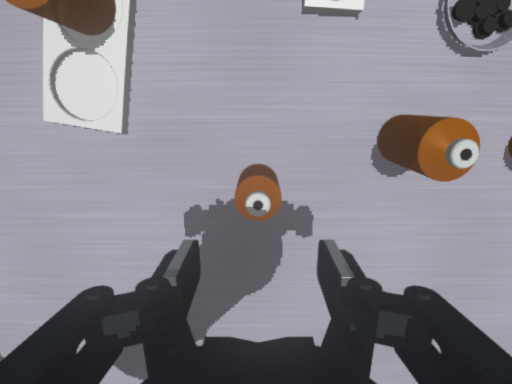

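The v50 dot is at (258,205), right under the tool. The v100 cap is at (465,154) and the rack_100 pocket at (87,86).

```bash
python3 - <<'E'
from h import *
w=grab('wrist'); print('v100',plane(w,[(465,154)],100),'r100p',plane(w,[(87,86)],14))
E
python3 -m pendant '[[-0.0005,0,0.02,0,0,0,0.055],[0,0,0.04,0,0,0,0.055],[0,0,0.04,0,0,0,0.055],[0,0,0.025,0,0,0,0.055],[0,0,0.01,0,0,0,0.055],[0,0,0,0,0,0,0.055],[0,0,0,0,0,0,0.055],[0,0,0,0,0,0,0.05],[0,0,0,0,0,0,0.046],[0,0,0,0,0,0,0.042],[0,0,0,0,0,0,0.04]]'
python3 -m pendant '[[0,0,0,0,0,0,0.036],[0,0,0,0,0,0,0.028],[0,0,0,0,0,0,0.028],[0,0,0,0,0,0,0.028],[0,0,0,0,0,0,0.028]]'
```

```text
v100 [[466.0554682   61.97907858 100.        ]] r100p [[514.77503205 354.58851671  14.        ]]
clock: 18.55
position: [421.3, 200.7, 45.0]
ee_rot: [1.0, 0.0, 0.001, -0.001]
contact_force: [0.1, 0.4, 0.1]
gripper_width: 40.0
grasp_force: 0.2
clock: 19.05
position: [421.3, 200.8, 45.3]
ee_rot: [1.0, 0.0, 0.001, -0.0]
contact_force: [-0.9, 0.4, 5.4]
gripper_width: 38.7
grasp_force: 59.8
```

```bash
python3 -m pendant '[[0,0,-0.005,0,0,0,0.028],[0,0,-0.015,0,0,0,0.028],[0,0,-0.035,0,0,0,0.028],[0,0,-0.045,0,0,0,0.028],[0,0,-0.045,0,0,0,0.028],[0.012,0.025,0,0,0,0,0.028],[0.019,0.039,0,0,0,0,0.028],[0.019,0.039,0,0,0,0,0.028],[0.019,0.039,0,0,0,0,0.028],[0.019,0.039,0,0,0,0,0.028],[0.019,0.039,0,0,0,0,0.028],[0.019,0.039,0,0,0,0,0.028]]'
python3 -m pendant '[[0.019,0.039,0,0,0,0,0.028],[0.019,0.039,0,0,0,0,0.028],[0,0,0,0,0,0,0.028],[0,0,0,0,0,0,0.028],[0,0,0,0,0,0,0.028],[0,0,0,0,0,0,0.028]]'
python3 - <<'E'
from h import *
st(); w=grab('wrist','w9.png'); s,R=st(); print(proj(w,[[586,-136,14],[646.7,-131.6,79],[s['position'][0],s['position'][1],s['position'][2]+73-45.3]]))
E
```

```text
clock: 20.25
position: [547.1, -60.4, 189.4]
ee_rot: [1.0, 0.0, -0.0, -0.0]
contact_force: [0.4, 0.1, -0.7]
gripper_width: 38.5
grasp_force: 60.3
clock: 20.85
position: [584.6, -135.6, 189.6]
ee_rot: [1.0, 0.001, -0.0, -0.0]
contact_force: [-0.3, 0.9, -0.3]
gripper_width: 38.9
grasp_force: 60.5
t 20.85 pos [ 584.6 -135.6  189.6] yaw 0.1 down [-0.  0. -1.] F [-0.3  0.9 -0.3] w 38.9 g 60.5 q6 1.53
t 20.9 pos [ 584.7 -135.5  189.7] yaw 0.11 down [ 0.  0. -1.] F [-0.4 -0.1 -1. ] w 38.6 g 60.5 q6 1.53
[[258.92148117 181.21946469]
 [253.44265884 122.04271729]
 [258.97992423 320.79228418]]
```

View pics/w9.png

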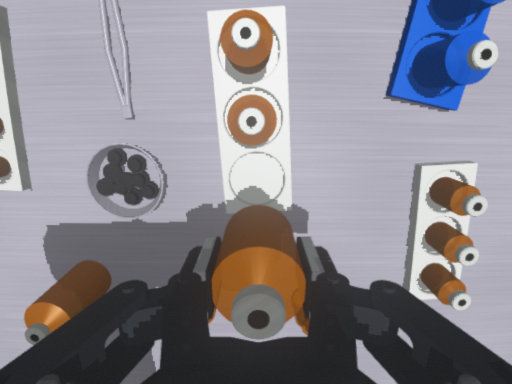

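The rack_50 pocket is at (257,179), so about (587.5,-135), with the rack caps at (252,121) and (246,33). The blue look-alike is apart at (450,60). All three vials stand in rack_20.

```bash
python3 -m pendant '[[0.0025,0,0.02,0,0,0,0.028],[0,0,0.04,0,0,0,0.028],[0,0,0.04,0,0,0,0.028],[0,0,0.022,0,0,0,0.028],[0,0,0.01,0,0,0,0.028],[0,0,0,0,0,0,0.028],[0,0,0,0,0,0,0.028],[0,0,0,0,0,0,0.028],[0,0,0.002,0,0,0,0.028],[0,0,0,0,0,0,0.028],[0,0,0,0,0,0,0.028]]'
for i in 1 2; do python3 -m pendant '[[0,0,0.001,0,0,0,0.028],[0,0,0,0,0,0,0.028],[0,0,0,0,0,0,0.028]]' | grep -E 'posi|contact'; done
```

```text
clock: 22.0
position: [587.6, -136.7, 55.9]
ee_rot: [1.0, 0.0, 0.0, -0.0]
contact_force: [-0.9, -0.3, -0.6]
gripper_width: 38.6
grasp_force: 60.5
position: [587.5, -136.7, 54.4]
contact_force: [0.3, -0.6, -1.2]
position: [587.5, -136.7, 53.3]
contact_force: [0.2, 0.6, -0.7]
```

```bash
for i in 1 2 3; do python3 -m pendant '[[0,0,0.0008,0,0,0,0.028],[0,0,0,0,0,0,0.028],[0,0,0,0,0,0,0.028]]' | grep -E 'posi|contact'; done
```

```text
position: [587.5, -136.6, 52.6]
contact_force: [-0.0, -0.3, -0.2]
position: [587.5, -136.6, 51.8]
contact_force: [-0.0, -0.5, -1.0]
position: [587.6, -136.7, 51.4]
contact_force: [-1.5, 0.4, 2.0]
```

```bash
python3 -m pendant '[[0,0,0.0003,0,0,0,0.028],[0,0,0,0,0,0,0.041],[0,0,0,0,0,0,0.046],[0,0,0,0,0,0,0.055],[0,0,0,0,0,0,0.055],[0,0,0,0,0,0,0.055],[0,0,-0.01,0,0,0,0.055],[0,0,-0.03,0,0,0,0.055],[0,0,-0.04,0,0,0,0.065],[0,0,-0.045,0,0,0,0.07],[0,0,-0.035,0,0,0,0.07],[0,0,0,0,0,0,0.07]]'
python3 -m pendant '[[-0.02,-0.03,0,0,0,0,0.07],[-0.025,-0.04,0,0,0,0,0.07],[-0.025,-0.04,0,0,0,0,0.07],[-0.025,-0.04,0,0,0,0,0.07],[-0.027,-0.045,0,0,0,0,0.07],[0,0,0,0,0,0,0.07],[0,0,0,0,0,0,0.07],[0,0,0,0,0,0,0.07],[0,0,0,0,0,0,0.07]]'
python3 - <<'E'
from h import *
st(); w=grab('wrist','w10.png'); st(); dot(w,[465,60,100]);print(proj(w,[[587.5,-135.5,79],[602,134.5,46]]))
E
```

```text
clock: 24.7
position: [590.6, -137.1, 218.3]
ee_rot: [1.0, 0.001, 0.007, 0.001]
contact_force: [-0.0, 0.4, 0.7]
gripper_width: 70.0
grasp_force: 0.0
clock: 25.6
position: [467.2, 55.3, 210.6]
ee_rot: [1.0, -0.001, -0.0, 0.0]
contact_force: [0.3, 0.2, -0.2]
gripper_width: 70.0
grasp_force: 0.0
t 25.6 pos [467.2  55.3 210.6] yaw -0.11 down [-0. -0. -1.] F [ 0.3  0.2 -0.2] w 70.0 g 0.0 q6 1.1
t 25.65 pos [467.2  55.2 210.5] yaw -0.12 down [-0. -0. -1.] F [ 0.2 -0.3  0.3] w 70.2 g 0.0 q6 1.1
pred [252.5 205.1] got [251.5 202.5  11.1] -> [467.2  60.8 100. ]
[[501.53082769  47.55352324]
 [165.5268512   32.92182109]]
```

View pics/w10.png

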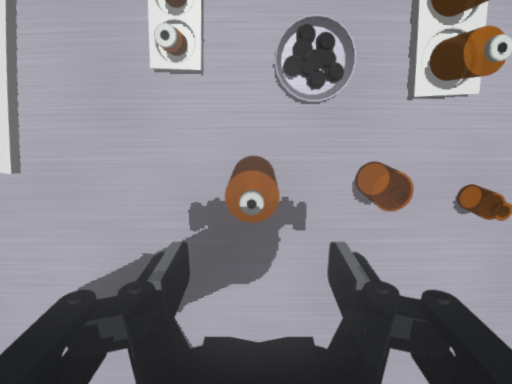

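vial_50 (cap (502,47)) and vial_6 (cap (166,35)) stand in their pockets. The v100 dot is at (252,204).

```bash
python3 -m pendant '[[-0.0015,-0.0055,0,0,0,0,0.065],[0,0,0.02,0,0,0,0.062],[0,0,0.04,0,0,0,0.062],[0,0,0.045,0,0,0,0.062],[0,0,0.028,0,0,0,0.062],[0,0,0.01,0,0,0,0.062],[0,0,0,0,0,0,0.062],[0,0,0,0,0,0,0.062],[0,0,0,0,0,0,0.057],[0,0,0,0,0,0,0.053],[0,0,0,0,0,0,0.05],[0,0,0,0,0,0,0.047]]'
python3 -m pendant '[[0,0,0,0,0,0,0.043],[0,0,0,0,0,0,0.035],[0,0,0,0,0,0,0.035],[0,0,0,0,0,0,0.035],[0,0,0,0,0,0,0.035]]'
```

```text
clock: 26.85
position: [465.5, 61.6, 68.4]
ee_rot: [1.0, 0.0, 0.0, -0.0]
contact_force: [0.5, -2.2, 2.0]
gripper_width: 47.3
grasp_force: 3.8
clock: 27.35
position: [465.7, 61.6, 68.7]
ee_rot: [1.0, 0.0, 0.001, 0.0]
contact_force: [-1.0, -2.1, 6.2]
gripper_width: 45.5
grasp_force: 60.5
```

```bash
python3 -m pendant '[[0,0,-0.005,0,0,0,0.035],[0,0,-0.015,0,0,0,0.035],[0,0,-0.035,0,0,0,0.035],[0,0,-0.045,0,0,0,0.035],[0,0,-0.045,0,0,0,0.035],[0.006,-0.025,0,0,0,0,0.035],[0.006,-0.04,0,0,0,0,0.035],[0.006,-0.04,0,0,0,0,0.035],[0.006,-0.04,0,0,0,0,0.035],[0.006,-0.04,0,0,0,0,0.035],[0.006,-0.04,0,0,0,0,0.035],[0.006,-0.04,0,0,0,0,0.035]]'
python3 -m pendant '[[0.006,-0.03,0,0,0,0,0.035],[0,0,0,0,0,0,0.035],[0,0,0,0,0,0,0.035],[0,0,0,0,0,0,0.035],[0,0,0,0,0,0,0.035],[0,0,0,0,0,0,0.035]]'
python3 - <<'E'
from h import *
st(); w=grab('wrist','w11.png'); s,R=st(); print(proj(w,[[514.5,356.5,14],[581,343.7,106],[s['position'][0],s['position'][1],s['position'][2]+100-68.7]]))
E
```

```text
clock: 28.55
position: [506.7, 328.2, 212.4]
ee_rot: [1.0, 0.0, -0.001, 0.0]
contact_force: [0.7, -0.2, -3.0]
gripper_width: 45.7
grasp_force: 61.7
clock: 29.15
position: [513.2, 355.8, 213.1]
ee_rot: [1.0, -0.0, 0.0, -0.0]
contact_force: [-0.3, 0.0, -1.2]
gripper_width: 45.3
grasp_force: 61.8
t 29.15 pos [513.2 355.8 213.1] yaw -0.05 down [ 0.  0. -1.] F [-0.3  0.  -1.2] w 45.3 g 61.8 q6 0.71
t 29.2 pos [513.2 355.9 213.1] yaw -0.04 down [ 0.  0. -1.] F [-0.   0.5 -0.7] w 45.8 g 61.8 q6 0.71
[[257.78691368 176.22791241]
 [275.36449317 114.32691702]
 [258.67471223 327.87119047]]
```

View pics/w11.png

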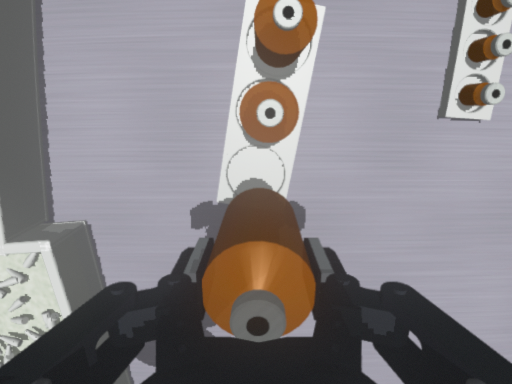

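The rack_100 pocket is around (256,175), with caps at (269,113) and (288,12). The held cap is at (258,325).

```bash
python3 - <<'E'
from h import *
w=grab('wrist'); st()
print(plane(w,[(256,175)],14)); c=plane(w,[(269,113),(288,12)],106); print(c, c[0]-(c[1]-c[0])*67/np.linalg.norm(c[1]-c[0]))
E
```

```text
t 29.25 pos [513.2 356.1 213.1] yaw -0.03 down [ 0.  0. -1.] F [ 0.  -0.  -1.6] w 45.5 g 61.8 q6 0.7
[[515.9041658  358.58420841  14.        ]]
[[581.97291638 348.46457802 106.        ]
 [647.83201    336.34016808 106.        ]] [516.08021117 360.59517573 106.        ]
```

```bash
python3 -m pendant '[[0.0025,-0.003,0,0,0,0,0.035],[0,0,0.02,0,0,0,0.035],[0,0,0.04,0,0,0,0.035],[0,0,0.04,0,0,0,0.035],[0,0,0.022,0,0,0,0.035],[0,0,0.01,0,0,0,0.035],[0,0,0,0,0,0,0.035],[0,0,0,0,0,0,0.035],[0,0,0.002,0,0,0,0.035],[0,0,0,0,0,0,0.035],[0,0,0,0,0,0,0.035]]'
for i in 1 2; do python3 -m pendant '[[0,0,0.001,0,0,0,0.035],[0,0,0,0,0,0,0.035],[0,0,0,0,0,0,0.035]]' | grep -E 'posi|contact'; done
```

```text
clock: 30.35
position: [516.0, 360.0, 79.7]
ee_rot: [1.0, 0.0, 0.001, -0.001]
contact_force: [-0.6, -0.7, -0.4]
gripper_width: 45.9
grasp_force: 61.8
position: [515.7, 359.7, 77.8]
contact_force: [-0.2, 0.1, -0.7]
position: [515.6, 359.7, 76.6]
contact_force: [0.4, -0.2, -2.3]
```

```bash
python3 -m pendant '[[0,0,0.001,0,0,0,0.035],[0,0,0,0,0,0,0.035],[0,0,0,0,0,0,0.035]]' | grep -E 'posi|contact'; for i in 1 2; do python3 -m pendant '[[0,0,0.0006,0,0,0,0.035],[0,0,0,0,0,0,0.035],[0,0,0,0,0,0,0.035]]' | grep -E 'posi|contact'; done
```

```text
position: [515.7, 359.7, 75.7]
contact_force: [-0.9, -1.0, -2.5]
position: [515.7, 359.7, 75.1]
contact_force: [-0.4, 1.0, -1.1]
position: [515.8, 359.8, 74.8]
contact_force: [-0.3, -0.7, 1.7]
```

```bash
python3 -m pendant '[[0,0,0.0004,0,0,0,0.035],[0,0,0,0,0,0,0.047],[0,0,0,0,0,0,0.052],[0,0,0,0,0,0,0.062],[0,0,0,0,0,0,0.062],[0,0,0,0,0,0,0.062],[0,0,-0.01,0,0,0,0.062],[0,0,-0.03,0,0,0,0.062],[0,0,-0.04,0,0,0,0.062],[0,0,-0.045,0,0,0,0.07],[-0.02,0,-0.02,0,0,0,0.07],[0,0,0,0,0,0,0.07]]'
python3 -m pendant '[[-0.03,0.02,-0.02,0,0,0,0.07],[-0.03,0.02,0,0,0,0,0.07],[0,0,0,0,0,0,0.07],[0,0,0,0,0,0,0.07],[0,0,0,0,0,0,0.07]]'
python3 - <<'E'
from h import *
st(); a=grab('scene')['image'][100:330,160:420,::-1]; t=grab('side')
b=t['image'][100:370,100:400,::-1]; w=grab('wrist')['image'][:,:,::-1]
R=lambda i,s:cv2.resize(i,s,interpolation=cv2.INTER_CUBIC)
o=np.zeros((600,800,3),np.uint8); o[:370,:418]=R(a,(418,370)); o[:342,420:800]=R(b,(380,342)); o[375:600,:300]=R(w,(300,225))
cv2.imwrite('pics/end.png',o)
E
```

```text
clock: 33.05
position: [495.9, 360.9, 224.6]
ee_rot: [1.0, 0.001, 0.003, -0.003]
contact_force: [0.5, 0.7, -0.4]
gripper_width: 70.2
grasp_force: 0.0
clock: 33.55
position: [436.2, 320.1, 238.8]
ee_rot: [1.0, 0.0, 0.0, 0.0]
contact_force: [0.7, 0.5, 0.1]
gripper_width: 70.1
grasp_force: 0.0
t 33.55 pos [436.2 320.1 238.8] yaw 0.01 down [ 0. -0. -1.] F [0.7 0.5 0.1] w 70.1 g 0.0 q6 0.64
```

View pics/end.png

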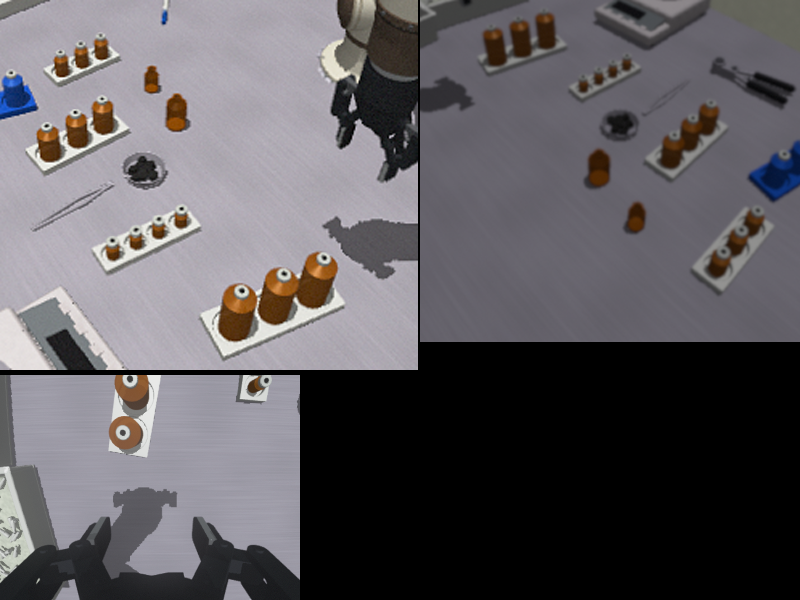

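All four racks are full and upright in both views. The open vials are untouched, and every contact height matched the pocket floor (6 mm). Handing in.

```bash
python3 -c "
from bench import arm; print(arm.job_done())"
```

```text
the job is handed in; nothing more can be done
None
```

All four sealed vials are back in their own racks, upright on the pocket floors; the open vials and the racks look undisturbed in the final pictures, and I handed the job in at about 34 s of robot time (limit 109 s).

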